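Sweep the red tube caps into the collecting tray

TASK

Sweep the three loose red tube caps across the bench into the yellow-floored collecting tray in front of the sampler, through its open side, until every one lies fully inside. Slide them gently along the bench with the fingertips: do not pinch, lift or flick them. Leave the blue cap and the other labware where they are.

Things in the scene. Friction and masses are not known exactly. Their poses are not given: they have to be found in the camera images.
- red_cap1_center (a point): red tube screw cap, a solid disc 34 mm across and 16 mm high, 8 to 17 g, lying flat on the bench and free to slide; the point is its centre, half-way up (8 mm above the bench)
- red_cap2_center (a point): red tube screw cap, a solid disc 34 mm across and 16 mm high, 8 to 17 g, lying flat on the bench and free to slide; the point is its centre, half-way up (8 mm above the bench)
- red_cap3_center (a point): red tube screw cap, a solid disc 34 mm across and 16 mm high, 8 to 17 g, lying flat on the bench and free to slide; the point is its centre, half-way up (8 mm above the bench)
- blue_cap_center (a point): blue tube screw cap, a solid disc 34 mm across and 16 mm high, 8 to 17 g, lying flat on the bench and free to slide; the point is its centre, half-way up (8 mm above the bench); to be left where it lies
- tray: collecting tray, fixed to the bench: yellow floor sheet flush with the bench (no step), with white walls 25 mm high and 5 mm thick on three sides. Inside 130 mm deep (its x) by 180 mm wide (its y). Origin at the middle of the floor, on the bench; its x axis points from the open side (at x = -65 mm, roughly towards the robot) to the back wall (x = +65 mm), the side walls are at y = -90 and +90 mm, z is up
- vial1: amber glass sample vial with white cap, standing upright, 24 mm across, 48 mm tall, loose; origin at the centre of its underside; leave alone
- vial2: amber glass sample vial with white cap, standing upright, 24 mm across, 48 mm tall, loose; origin at the centre of its underside; leave alone
- bottle: white plastic reagent bottle with black cap, upright, 70 mm across, 140 mm tall, loose; origin at the centre of its underside; leave alone
- beaker: white open beaker, 72 mm across the rim, 90 mm tall, loose; origin at the centre of its underside; leave alone
- tip_box: blue pipette tip box with grey lid, 124 mm by 89 mm, 62 mm high, loose; origin at the centre of its underside; leave alone
Mind the look-alikes: they are no part of the job. What is shaped like the part that bears red_cap3_center but black or turquoise is not meant.

How it is judged:
By the outcome, as a careful person would: the job done as asked, in the order asked, and still so for the second after the job is handed in, with the robot touching nothing.
It also fails if it takes over 72 s, if anything falls off the work surface, if the arm or the gripper's body presses on something with over 40 N, if the wrist force passes 120 N, or if a joint passes its speed limit or range.

ROBOT

A 7-joint arm with a two-finger parallel gripper is mounted at the origin on the work surface. World frame = base frame: x ahead of the robot, y to its left, z up, the work surface at z = 0. Lengths are in m, angles in rad, forces in N, time in s.
With the tool pointing down it reaches from about 0.35 to 0.9 m from the base axis. Payload 7.2 kg.
Tool frame: the origin (TCP) lies between the finger pads; the fingertips stand bot.nose_length ahead of it and the grasp point (between the pads) is the TCP (bot.nose_length is the distance from the TCP to the fingertips, in m); y points along the fingers, z is the direction in which the jaws open and shut, and the axes are right-handed (so a half turn about y gives the same grasp; the last joint's range is limited). The gripper opens to 88 mm and grips with 3 to 60 N. Pads are 20 mm wide; open, the fingers measure 115 mm over their backs; the gripper's body (75 mm by 178 mm) begins 61 mm behind the grasp point.
Start: joints at [1.083, 0.411, -0.013, 1.596, 0.006, 1.134, -0.082], TCP at [0.255, -0.571, 0.242] pointing down, gripper open.
Joint ranges: [-2.95, 2.95], [-0.29, 1.99], [-1.47, 1.44], [0.14, 2.54], [-1.03, 4.17], [0.13, 1.85], [-2.86, 2.86]. Speed limits (rad/s): [2.39, 2.39, 3.01, 3.01, 3.14, 3.14, 3.14].

INTERFACE

Orientations are given as a 3x3 rotation matrix whose columns are the frame's x, y, z axes.
In Python, from station import bot, optics gives the robot as it stands. The module is installed in compiled form; this text tells all that it offers.
- The arm moves only by the tool play_rows, never from a script. Its argument "increments" is a list of rows, each an object of numbers: "dx", "dy", "dz": the shift along the tool's x, y, z in mm; "twist": the turn about the tool's y in rad; "grip": the finger opening in mm, from 0 to 87.8. A call has 1 to 10 rows; each row is the pose to reach, as a shift and turn from the pose commanded when the call began, along the tool's axes at that moment; what a row does not reach only later rows make up. A row lasts 1/12 s, in which the tool goes at most 41.7 mm and 7.16 degrees, less where a joint would pass 70% of its speed; a pose out of reach is approached as far as the arm can. A call with a gripper value outside its range is refused whole. The fingers move at their own pace and stop on an object; "force" is the grip in N (left out, the last holds). Time passes only in rows, so rows that repeat a pose let the fingers close. It gives the time, the measured TCP pose, the force and the opening at its end, in the units of the state.
- bot.get_state(): the state, without advancing time (a new reading comes with each control period).
- optics.get_image(name): name is "scene" or "top"; returns a dict with "frame" (384x512x3 uint8, blue, green, red), "intrinsics" (3x3 intrinsics, pixels), "pose" (4x4, takes a point from camera to world coordinates). Camera axes: x right, y down, z forward; pixel columns grow to the right and rows downward; lengths in m; the calibration is good to about 2 mm. A picture is of the moment at which its call begins. There is no depth.
- bot.hand_in(): hands the job in, once; it reports no verdict.
The state is a dict: "time": time; "joint_positions": joint angles; "joint_velocities": joint speeds; "effort": joint torques, N m; "position": TCP position; "orientation": TCP orientation; "ft_force": force on the tool from outside, world axes, zero at the start; "wrist_torque": the same for the moment, N m; "grip_width": opening from 0.0 (shut) to 1.0 (fully open).
Only numpy, scipy, OpenCV 4.12 (cv2) and the standard library are available. Lean on these libraries where they do the work, as an engineer would, in place of code of your own. Each camera call takes 0.05 s, during which the arm holds its last target. There are 200 camera calls.

## Working session

There is one attempt and no reset: what is moved stays moved. The work goes in short steps, Python scripts to look and compute and a tool call to move; the robot and the scene stay as the last step left them, time stands still between calls to the robot, and variables do not carry over. Pictures are saved under pics/ and viewed, about 8 in all and at most 12, crops included, and the job is handed in when it is done.

Besides the shell and the picture viewer there is one more tool, called after ">>>" as name(argument=value, ...), one argument or row to a line, values as JSON. play_rows: Moves the arm, as the interface text tells. Its arguments: {"type":"object","properties":{"increments":{"type":"array"},"force":{"type":"number"}},"required":["increments"]}

```bash
mkdir -p pics; cat > h.py <<'E'
import numpy as np, cv2
from station import bot, optics
def snap(name,fn):
    d=optics.get_image(name); cv2.imwrite('pics/'+fn,d['frame']); return d
def ray(d,u,v,z):
    K=np.array(d['intrinsics']);T=np.array(d['pose'])
    r=T[:3,:3]@np.linalg.solve(K,[u,v,1]);o=T[:3,3]
    return o+r*(z-o[2])/r[2]
def proj(d,p):
    K=np.array(d['intrinsics']);T=np.array(d['pose'])
    c=T[:3,:3].T@(np.array(p)-T[:3,3]);q=K@c;return q[:2]/q[2]
E
python3 - <<'E'
from h import *
a=snap('top','t1.png');b=snap('scene','s1.png')
cv2.imwrite('pics/t1b.png',cv2.resize(a['frame'],(800,600),interpolation=cv2.INTER_CUBIC))
cv2.imwrite('pics/s1b.png',cv2.resize(b['frame'],(800,600),interpolation=cv2.INTER_CUBIC))
for d in(a,b):print(np.round(d['pose'],3),np.round(d['intrinsics'],1))
s=bot.get_state();print(s,bot.nose_length)
E
```

```text
[[-0.    -0.996  0.087  0.447]
 [-1.    -0.    -0.003 -0.02 ]
 [ 0.003 -0.087 -0.996  1.175]
 [ 0.     0.     0.     1.   ]] [[450.2   0.  256.9]
 [  0.  450.2 190.6]
 [  0.    0.    1. ]]
[[-0.864  0.282 -0.418  1.019]
 [ 0.504  0.512 -0.696  0.778]
 [ 0.017 -0.812 -0.584  0.688]
 [ 0.     0.     0.     1.   ]] [[447.1   0.  261.4]
 [  0.  447.1 192.1]
 [  0.    0.    1. ]]
{'time': 0.1, 'joint_positions': array([ 1.0828407 ,  0.41179322, -0.01273488,  1.59695589,  0.0056153 ,
        1.13431403, -0.08218643]), 'joint_velocities': array([ 1.38799313e-03, -9.82499086e-04,  3.43974232e-04, -2.81361557e-03,
       -2.81039800e-04, -6.75521930e-05, -1.64049374e-03]), 'effort': array([ 4.34535759e-03, -5.89098716e+01,  6.44352939e-01, -2.91710508e+01,
       -5.37768484e-02,  1.44089229e-02,  8.50030438e-05]), 'position': array([ 0.2545085 , -0.570359  ,  0.24091149]), 'orientation': array([[-9.13161952e-01, -6.80134436e-04,  4.07596353e-01],
       [-4.07596907e-01,  1.26326096e-03, -9.13161084e-01],
       [ 1.06171740e-04, -9.99998971e-01, -1.43078253e-03]]), 'ft_force': array([ 0.24826688, -0.31404896,  0.09007389]), 'wrist_torque': array([-0.05325003, -0.03761369,  0.0225954 ]), 'grip_width': 0.997093281982519} 0.019
```

View pics/t1b.png

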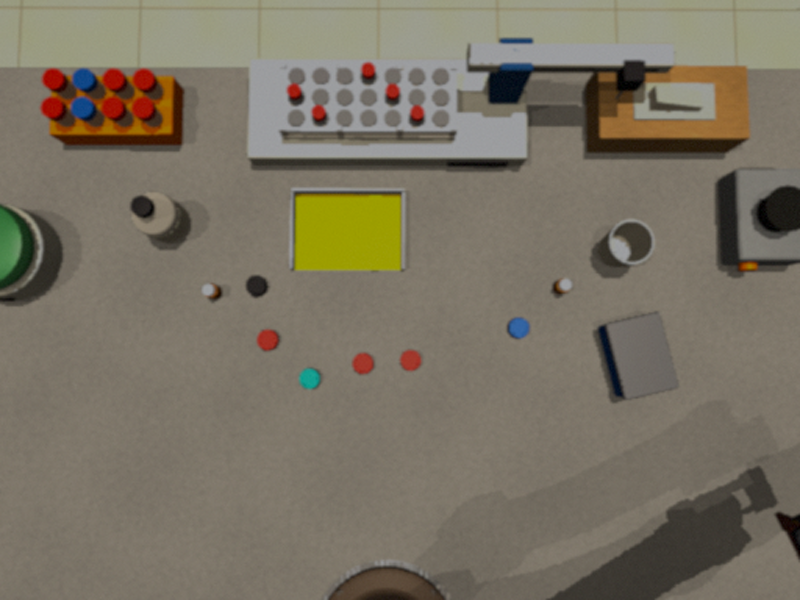

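View pics/s1b.png

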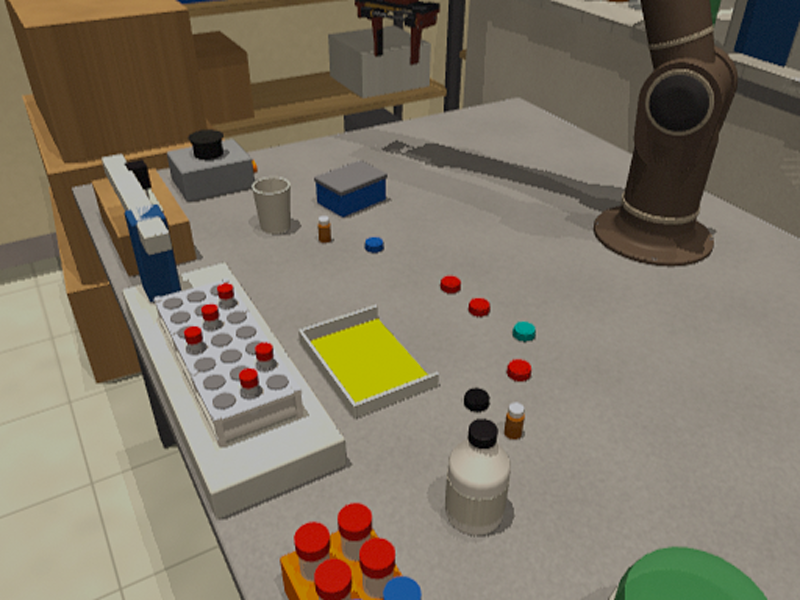

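The top view (800x600) shows loose red caps at (268,340), (363,363) and (411,360). The look-alikes are black at (257,286), turquoise at (310,378) and blue at (519,328). The red caps in the rack and on the orange block are not loose on the bench. The tray floor spans (294..404, 192..270), open at the bottom edge (towards the robot).

```bash
cat >> h.py <<'E'
def caps(d):
    hsv=cv2.cvtColor(d['frame'],cv2.COLOR_BGR2HSV);h,s,v=cv2.split(hsv)
    out=[]
    for n,m in dict(red=((h<8)|(h>172))&(s>120)&(v>90),blue=(h>100)&(h<125)&(s>120)&(v>90),turq=(h>78)&(h<98)&(s>100)&(v>80),black=(v<45)).items():
        k,l,st,c=cv2.connectedComponentsWithStats(m.astype(np.uint8))
        for i in range(1,k):
            if 40<st[i,4]<300:
                p=ray(d,*c[i],.016)
                if .3<p[0]<.75 and abs(p[1])<.4: out.append((n,np.round(p[:2],3),st[i,4],np.round(c[i],1)))
    return out
E
python3 - <<'E'
from h import *
a=optics.get_image('top');f=a['frame']
for o in caps(a):print(*o)
h,s,v=cv2.split(cv2.cvtColor(f,cv2.COLOR_BGR2HSV))
m=((h>22)&(h<38)&(s>180)&(v>90)).astype(np.uint8)
c=max(cv2.findContours(m,0,2)[0],key=cv2.contourArea)
r=cv2.minAreaRect(c);print(r)
print(np.round([ray(a,*q,0)[:2] for q in cv2.boxPoints(r)],3))
for n,q,z in [('vial1',(208,290),.048),('vial2',(565,285),.048),('bottle',(142,206),.14),('beaker',(631,241),.09),('blk',(257,286),.016)]:print(n,np.round(ray(a,q[0]/1.5625,q[1]/1.5625,z),3))
cv2.imwrite('pics/c1.png',cv2.resize(f[150:270,110:350],(800,400),interpolation=cv2.INTER_CUBIC))
E
```

```text
red [0.48  0.197] 143 [171.  217.1]
red [ 0.447 -0.038] 137 [262.3 230.1]
red [0.441 0.04 ] 141 [231.9 232.1]
blue [ 0.5   -0.216] 124 [331.4 209.4]
turq [0.416 0.127] 141 [197.9 242. ]
black [0.568 0.216] 110 [164.2 182.9]
black [ 0.443 -0.366] 231 [390.4 231.4]
((222.0, 148.0), (48.0, 66.0), 90.0)
[[ 0.727  0.156]
 [ 0.727 -0.019]
 [ 0.599 -0.019]
 [ 0.599  0.154]]
vial1 [0.558 0.287 0.048]
vial2 [ 0.566 -0.288  0.048]
bottle [0.675 0.364 0.14 ]
beaker [ 0.631 -0.382  0.09 ]
blk [0.568 0.215 0.016]
```

View pics/c1.png

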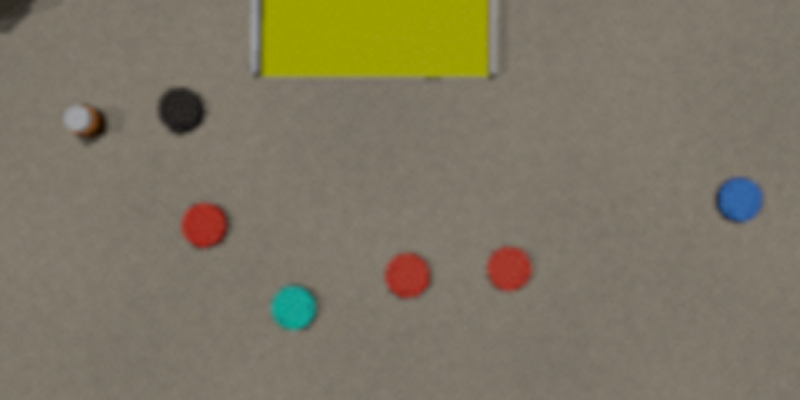

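The crop confirms the targets: red at (205,225), (408,275) and (510,268), with turquoise at (295,307) and black at (181,110) excluded. I'll cradle each cap between two slightly open fingertips (20 mm gap). Order: middle cap, right cap, left cap.

>>> play_rows(
  increments=[
    {"dx":-21,"dz":-29,"twist":0.04,"grip":20},
    {"dx":-42,"dz":-58,"twist":0.08,"grip":20},
    {"dx":-63,"dz":-87,"twist":0.12,"grip":20},
    {"dx":-84,"dz":-116,"twist":0.17,"grip":20},
    {"dx":-105,"dz":-145,"twist":0.21,"grip":20},
    {"dx":-126,"dz":-174,"twist":0.25,"grip":20},
    {"dx":-147,"dz":-203,"twist":0.29,"grip":20},
    {"dx":-168,"dz":-232,"twist":0.33,"grip":20},
    {"dx":-189,"dz":-261,"twist":0.37,"grip":20},
    {"dx":-210,"dz":-290,"twist":0.42,"grip":20},
  ],
)

```text
validation failed for argument at $.in...
```

>>> play_rows(
  increments=[
    {"dx":-21,"dy":0,"dz":-29,"twist":0.04,"grip":20},
    {"dx":-42,"dy":0,"dz":-58,"twist":0.08,"grip":20},
    {"dx":-63,"dy":0,"dz":-87,"twist":0.12,"grip":20},
    {"dx":-84,"dy":0,"dz":-116,"twist":0.17,"grip":20},
    {"dx":-105,"dy":0,"dz":-145,"twist":0.21,"grip":20},
    {"dx":-126,"dy":0,"dz":-174,"twist":0.25,"grip":20},
    {"dx":-147,"dy":0,"dz":-203,"twist":0.29,"grip":20},
    {"dx":-168,"dy":0,"dz":-232,"twist":0.33,"grip":20},
    {"dx":-189,"dy":0,"dz":-261,"twist":0.37,"grip":20},
    {"dx":-210,"dy":0,"dz":-290,"twist":0.42,"grip":20},
  ],
)

```text
time: 0.98
position: [0.3281, -0.2186, 0.2416]
orientation: [[-1.0, 0.0, -0.002], [0.002, -0.0, -1.0], [-0.0, -1.0, 0.0]]
ft_force: [0.7, -0.3, 0.0]
grip_width: 0.279
```

>>> play_rows(
  increments=[
    {"dx":-7,"dy":0,"dz":-32,"twist":0,"grip":20},
    {"dx":-15,"dy":0,"dz":-64,"twist":0,"grip":20},
    {"dx":-22,"dy":0,"dz":-96,"twist":0,"grip":20},
    {"dx":-30,"dy":10,"dz":-128,"twist":0,"grip":20},
    {"dx":-37,"dy":25,"dz":-160,"twist":0,"grip":20},
    {"dx":-45,"dy":40,"dz":-190,"twist":0,"grip":20},
    {"dx":-52,"dy":55,"dz":-220,"twist":0,"grip":20},
    {"dx":-59,"dy":75,"dz":-245,"twist":0,"grip":20},
    {"dx":-59,"dy":100,"dz":-254,"twist":0,"grip":20},
    {"dx":-59,"dy":120,"dz":-254,"twist":0,"grip":20},
  ],
)

```text
time: 1.82
position: [0.3874, 0.0364, 0.1206]
orientation: [[-1.0, 0.001, 0.004], [-0.004, 0.001, -1.0], [-0.001, -1.0, -0.001]]
ft_force: [0.3, -0.6, 0.0]
grip_width: 0.232
```

>>> play_rows(
  increments=[
    {"dx":0,"dy":20,"dz":0,"twist":0,"grip":20},
    {"dx":0,"dy":40,"dz":0,"twist":0,"grip":20},
    {"dx":0,"dy":55,"dz":0,"twist":0,"grip":20},
    {"dx":0,"dy":70,"dz":0,"twist":0,"grip":20},
    {"dx":0,"dy":82,"dz":0,"twist":0,"grip":20},
    {"dx":0,"dy":90,"dz":0,"twist":0,"grip":20},
    {"dx":0,"dy":96,"dz":0,"twist":0,"grip":20},
    {"dx":0,"dy":96,"dz":0,"twist":0,"grip":20},
  ],
)

```text
time: 2.48
position: [0.3869, 0.0337, 0.0249]
orientation: [[-1.0, -0.001, 0.0], [-0.0, -0.0, -1.0], [0.001, -1.0, 0.0]]
ft_force: [0.5, 0.2, -0.2]
grip_width: 0.227
```

>>> play_rows(
  increments=[
    {"dx":-8,"dy":0,"dz":-3,"twist":0,"grip":20},
    {"dx":-16,"dy":0,"dz":-6,"twist":0,"grip":20},
    {"dx":-22,"dy":0,"dz":-6,"twist":0,"grip":20},
    {"dx":-27,"dy":0,"dz":-6,"twist":0,"grip":20},
    {"dx":-32,"dy":0,"dz":-6,"twist":0,"grip":20},
    {"dx":-38,"dy":0,"dz":-7,"twist":0,"grip":20},
    {"dx":-46,"dy":0,"dz":-8,"twist":0,"grip":20},
    {"dx":-54,"dy":0,"dz":-9,"twist":0,"grip":20},
    {"dx":-62,"dy":0,"dz":-10,"twist":0,"grip":20},
    {"dx":-70,"dy":0,"dz":-11,"twist":0,"grip":20},
  ],
)

```text
time: 3.32
position: [0.4583, 0.0448, 0.0256]
orientation: [[-1.0, 0.0, -0.0], [0.0, 0.0, -1.0], [-0.0, -1.0, -0.0]]
ft_force: [-0.6, 0.0, 0.4]
grip_width: 0.228
```

```bash
python3 - <<'E'
from h import *
a=optics.get_image('top');b=snap('scene','s2.png')
for o in caps(a):print(*o)
cv2.imwrite('pics/c2.png',np.hstack([cv2.resize(a['frame'][120:280,130:290],(400,400)),cv2.resize(b['frame'][120:280,220:380],(400,400))]))
print(bot.get_state()['position'])
E
```

```text
red [0.48  0.197] 144 [171. 217.]
blue [ 0.5   -0.216] 123 [331.5 209.5]
black [0.564 0.214] 50 [164.9 184.4]
black [0.499 0.009] 84 [244.3 209.8]
black [ 0.444 -0.367] 190 [390.4 231.2]
black [0.311 0.08 ] 208 [215.8 283.6]
[0.45907259 0.045026   0.0256994 ]
```

View pics/c2.png

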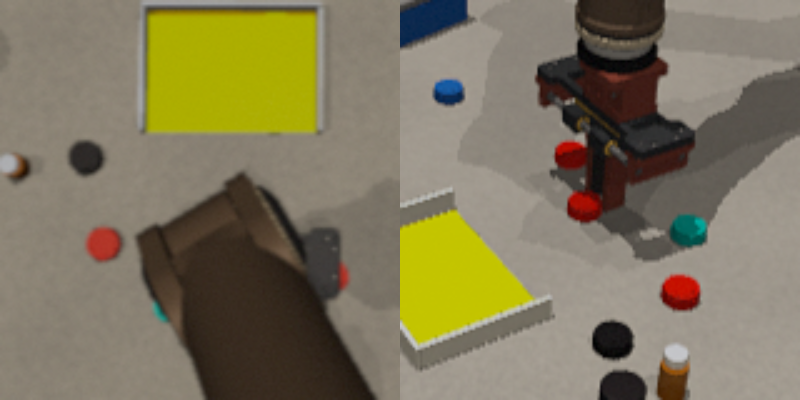

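The cap is nested in front of the fingertips (about (583,208) in the right half); the neighbouring cap and the turquoise one are undisturbed. Continuing.

>>> play_rows(
  increments=[
    {"dx":-9,"dy":0,"dz":-1,"twist":0,"grip":20},
    {"dx":-19,"dy":0,"dz":-2,"twist":0,"grip":20},
    {"dx":-29,"dy":0,"dz":-3,"twist":0,"grip":20},
    {"dx":-39,"dy":0,"dz":-4,"twist":0,"grip":20},
    {"dx":-49,"dy":0,"dz":-5,"twist":0,"grip":20},
    {"dx":-59,"dy":0,"dz":-6,"twist":0,"grip":20},
    {"dx":-69,"dy":0,"dz":-7,"twist":0,"grip":20},
    {"dx":-79,"dy":0,"dz":-8,"twist":0,"grip":20},
    {"dx":-89,"dy":0,"dz":-9,"twist":0,"grip":20},
    {"dx":-99,"dy":0,"dz":-10,"twist":0,"grip":20},
  ],
)

```text
time: 4.25
position: [0.5574, 0.0547, 0.0256]
orientation: [[-1.0, -0.0, -0.0], [0.0, 0.0, -1.0], [0.0, -1.0, -0.0]]
ft_force: [0.8, -0.5, 0.3]
grip_width: 0.224
```

>>> play_rows(
  increments=[
    {"dx":-10,"dy":0,"dz":-1,"twist":0,"grip":20},
    {"dx":-21,"dy":0,"dz":-2,"twist":0,"grip":20},
    {"dx":-32,"dy":0,"dz":-4,"twist":0,"grip":20},
    {"dx":-43,"dy":0,"dz":-5,"twist":0,"grip":20},
    {"dx":-54,"dy":0,"dz":-7,"twist":0,"grip":20},
    {"dx":-65,"dy":0,"dz":-8,"twist":0,"grip":20},
    {"dx":-76,"dy":0,"dz":-9,"twist":0,"grip":20},
    {"dx":-87,"dy":0,"dz":-10,"twist":0,"grip":20},
    {"dx":-96,"dy":0,"dz":-11,"twist":0,"grip":20},
    {"dx":-102,"dy":0,"dz":-11,"twist":0,"grip":20},
  ],
)

```text
time: 5.08
position: [0.6595, 0.0659, 0.0255]
orientation: [[-1.0, 0.0, -0.0], [0.0, 0.0, -1.0], [-0.0, -1.0, -0.0]]
ft_force: [-0.4, -0.4, -0.3]
grip_width: 0.228
```

>>> play_rows(
  increments=[
    {"dx":-3,"dy":0,"dz":0,"twist":0,"grip":20},
    {"dx":-4,"dy":0,"dz":0,"twist":0,"grip":20},
    {"dx":-4,"dy":0,"dz":0,"twist":0,"grip":20},
    {"dx":4,"dy":0,"dz":0,"twist":0,"grip":20},
    {"dx":16,"dy":0,"dz":0,"twist":0,"grip":20},
    {"dx":40,"dy":-10,"dz":0,"twist":0,"grip":20},
    {"dx":70,"dy":-30,"dz":5,"twist":0,"grip":20},
    {"dx":105,"dy":-50,"dz":10,"twist":0,"grip":20},
    {"dx":138,"dy":-50,"dz":20,"twist":0,"grip":20},
    {"dx":168,"dy":-50,"dz":35,"twist":0,"grip":20},
  ],
)

```text
time: 5.92
position: [0.488, 0.0314, 0.0768]
orientation: [[-1.0, 0.002, 0.002], [-0.002, -0.0, -1.0], [-0.002, -1.0, 0.0]]
ft_force: [-0.1, -0.8, -0.3]
grip_width: 0.233
```

```bash
python3 - <<'E'
from h import *
a=optics.get_image('top')
for o in caps(a):print(*o)
print(bot.get_state()['position'])
E
```

```text
red [0.685 0.065] 104 [222.8 138.4]
red [0.48  0.197] 143 [171. 217.]
blue [ 0.5   -0.216] 123 [331.5 209.5]
turq [0.416 0.127] 141 [197.8 242. ]
black [ 0.536 -0.016] 84 [253.7 195.2]
black [0.481 0.138] 43 [194.  216.8]
black [ 0.443 -0.367] 183 [390.6 231.5]
[0.48096792 0.02691772 0.07522697]
```

>>> play_rows(
  increments=[
    {"dx":20,"dy":0,"dz":18,"twist":-0.06,"grip":20},
    {"dx":42,"dy":0,"dz":38,"twist":-0.12,"grip":20},
    {"dx":64,"dy":0,"dz":58,"twist":-0.18,"grip":20},
    {"dx":80,"dy":0,"dz":72,"twist":-0.22,"grip":20},
    {"dx":86,"dy":0,"dz":78,"twist":-0.245,"grip":20},
    {"dx":86,"dy":10,"dz":78,"twist":-0.245,"grip":20},
    {"dx":86,"dy":26,"dz":78,"twist":-0.245,"grip":20},
    {"dx":86,"dy":40,"dz":78,"twist":-0.245,"grip":20},
    {"dx":86,"dy":50,"dz":78,"twist":-0.245,"grip":20},
    {"dx":86,"dy":50,"dz":78,"twist":-0.245,"grip":20},
  ],
)

```text
time: 6.8
position: [0.4034, -0.0466, 0.0238]
orientation: [[-0.97, -0.003, 0.243], [-0.243, 0.001, -0.97], [0.002, -1.0, -0.001]]
ft_force: [-0.3, -0.2, 0.1]
grip_width: 0.227
```

>>> play_rows(
  increments=[
    {"dx":-8,"dy":0,"dz":1,"twist":0,"grip":20},
    {"dx":-15,"dy":0,"dz":2,"twist":0,"grip":20},
    {"dx":-20,"dy":0,"dz":2,"twist":0,"grip":20},
    {"dx":-25,"dy":0,"dz":1.5,"twist":0,"grip":20},
    {"dx":-32,"dy":0,"dz":0,"twist":0,"grip":20},
    {"dx":-40,"dy":0,"dz":-2,"twist":0,"grip":20},
    {"dx":-49,"dy":0,"dz":-4,"twist":0,"grip":20},
    {"dx":-58,"dy":0,"dz":-6.5,"twist":0,"grip":20},
    {"dx":-67,"dy":0,"dz":-9,"twist":0,"grip":20},
    {"dx":-77,"dy":0,"dz":-11,"twist":0,"grip":20},
  ],
)

```text
time: 7.63
position: [0.4771, -0.0173, 0.0256]
orientation: [[-0.97, -0.0, 0.243], [-0.243, 0.0, -0.97], [0.0, -1.0, -0.0]]
ft_force: [0.1, -0.7, 0.6]
grip_width: 0.233
```

>>> play_rows(
  increments=[
    {"dx":-10,"dy":0,"dz":-2,"twist":0,"grip":20},
    {"dx":-20,"dy":0,"dz":-5,"twist":0,"grip":20},
    {"dx":-30,"dy":0,"dz":-7,"twist":0,"grip":20},
    {"dx":-40,"dy":0,"dz":-10,"twist":0,"grip":20},
    {"dx":-50,"dy":0,"dz":-13,"twist":0,"grip":20},
    {"dx":-60,"dy":0,"dz":-16,"twist":0,"grip":20},
    {"dx":-66,"dy":0,"dz":-17,"twist":0,"grip":20},
    {"dx":-68,"dy":0,"dz":-17,"twist":0,"grip":20},
  ],
)

```text
time: 8.3
position: [0.5394, 0.0159, 0.0256]
orientation: [[-0.97, 0.001, 0.243], [-0.243, 0.001, -0.97], [-0.001, -1.0, -0.0]]
ft_force: [0.3, -0.3, 0.2]
grip_width: 0.227
```

```bash
python3 - <<'E'
from h import *
b=optics.get_image('scene');f=b['frame']
p=bot.get_state()['position'];print(p,proj(b,[p[0]+.023,p[1]+.006,.016]))
for o in caps(b):print(*o)
cv2.imwrite('pics/c3.png',cv2.resize(f[130:280,180:380],(800,600)))
E
```

```text
[0.53906357 0.01552695 0.02557615] [262.04580149 203.86446101]
red [0.57 0.03] 122 [261.  206.6]
red [0.691 0.074] 146 [225.  232.5]
red [0.485 0.204] 181 [331.9 236.5]
turq [0.42  0.132] 122 [335.2 210.8]
black [0.575 0.225] 191 [304.6 255.6]
black [0.604 0.281] 271 [308.4 277.4]
```

View pics/c3.png

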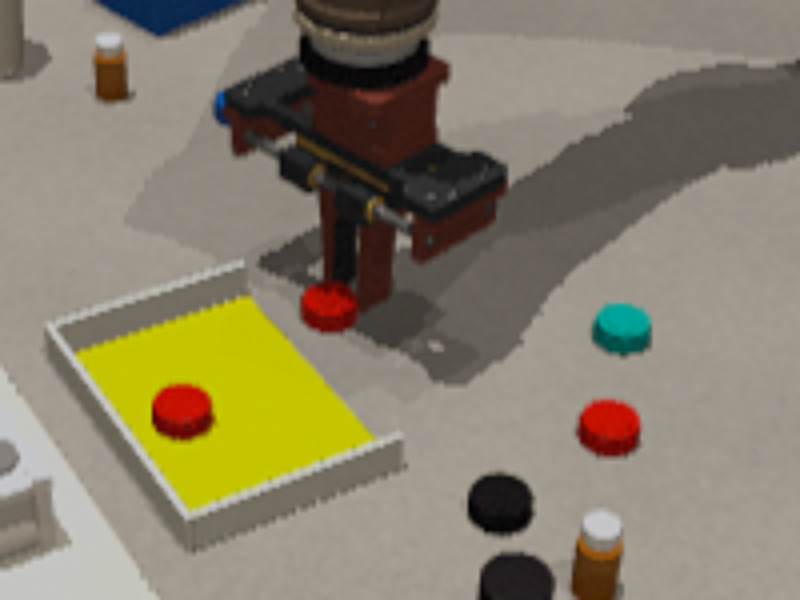

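The second cap is cradled at (328,305), just outside the open side; the first lies inside at (182,410). Now straight in along world x, then back out.

>>> play_rows(
  increments=[
    {"dx":-8,"dy":0,"dz":2,"twist":0,"grip":20},
    {"dx":-18,"dy":0,"dz":4,"twist":0,"grip":20},
    {"dx":-28,"dy":0,"dz":7,"twist":0,"grip":20},
    {"dx":-38,"dy":0,"dz":9,"twist":0,"grip":20},
    {"dx":-48,"dy":0,"dz":12,"twist":0,"grip":20},
    {"dx":-58,"dy":0,"dz":14,"twist":0,"grip":20},
    {"dx":-68,"dy":0,"dz":17,"twist":0,"grip":20},
    {"dx":-78,"dy":0,"dz":19,"twist":0,"grip":20},
    {"dx":-86,"dy":0,"dz":21,"twist":0,"grip":20},
    {"dx":-91,"dy":0,"dz":22,"twist":0,"grip":20},
  ],
)

```text
time: 9.18
position: [0.6327, 0.0152, 0.0256]
orientation: [[-0.97, 0.0, 0.242], [-0.242, -0.0, -0.97], [-0.0, -1.0, 0.0]]
ft_force: [-0.3, 0.5, 0.5]
grip_width: 0.228
```

>>> play_rows(
  increments=[
    {"dx":-2,"dy":0,"dz":0,"twist":0,"grip":20},
    {"dx":-2,"dy":0,"dz":0,"twist":0,"grip":20},
    {"dx":4,"dy":0,"dz":-1,"twist":0,"grip":20},
    {"dx":14,"dy":0,"dz":-3,"twist":0,"grip":20},
    {"dx":34,"dy":-10,"dz":-8,"twist":0,"grip":20},
    {"dx":64,"dy":-30,"dz":-16,"twist":0,"grip":20},
    {"dx":94,"dy":-50,"dz":-24,"twist":0,"grip":20},
    {"dx":120,"dy":-55,"dz":-40,"twist":0,"grip":20},
    {"dx":130,"dy":-55,"dz":-60,"twist":0,"grip":20},
    {"dx":130,"dy":-55,"dz":-60,"twist":0,"grip":20},
  ],
)

```text
time: 10.02
position: [0.4872, 0.0446, 0.0814]
orientation: [[-0.969, -0.001, 0.246], [-0.246, -0.0, -0.969], [0.001, -1.0, 0.0]]
ft_force: [0.1, 0.3, -0.3]
grip_width: 0.233
```

```bash
python3 - <<'E'
from h import *
a=optics.get_image('top')
for o in caps(a):print(*o)
print(bot.get_state()['position'])
E
```

```text
red [0.685 0.065] 106 [222.8 138.3]
red [0.657 0.022] 105 [239.3 149.2]
red [0.48  0.197] 143 [171.  217.1]
blue [ 0.5   -0.216] 123 [331.5 209.5]
turq [0.414 0.132] 84 [195.8 243.1]
black [0.542 0.007] 91 [245.  192.9]
black [ 0.442 -0.367] 184 [390.6 231.8]
[0.48921119 0.04336616 0.08131626]
```

>>> play_rows(
  increments=[
    {"dx":2,"dy":0,"dz":-25,"twist":0.09,"grip":20},
    {"dx":4,"dy":0,"dz":-52,"twist":0.19,"grip":20},
    {"dx":7,"dy":0,"dz":-80,"twist":0.29,"grip":20},
    {"dx":9,"dy":0,"dz":-108,"twist":0.39,"grip":20},
    {"dx":11,"dy":0,"dz":-136,"twist":0.49,"grip":20},
    {"dx":13,"dy":0,"dz":-160,"twist":0.58,"grip":20},
    {"dx":15,"dy":0,"dz":-178,"twist":0.65,"grip":20},
    {"dx":15,"dy":10,"dz":-184,"twist":0.65,"grip":20},
    {"dx":15,"dy":20,"dz":-184,"twist":0.65,"grip":20},
    {"dx":15,"dy":30,"dz":-184,"twist":0.65,"grip":20},
  ],
)

```text
time: 10.9
position: [0.4323, 0.2161, 0.0493]
orientation: [[-0.92, -0.0, -0.392], [0.392, -0.001, -0.92], [-0.0, -1.0, 0.001]]
ft_force: [0.1, 0.3, -0.7]
grip_width: 0.23
```

>>> play_rows(
  increments=[
    {"dx":0,"dy":10,"dz":0,"twist":0,"grip":20},
    {"dx":0,"dy":20,"dz":0,"twist":0,"grip":20},
    {"dx":0,"dy":25,"dz":0,"twist":0,"grip":20},
    {"dx":0,"dy":25,"dz":0,"twist":0,"grip":20},
  ],
)

```text
time: 11.23
position: [0.4314, 0.216, 0.024]
orientation: [[-0.919, -0.002, -0.395], [0.395, -0.001, -0.919], [0.002, -1.0, 0.002]]
ft_force: [0.8, -0.7, 0.6]
grip_width: 0.232
```

>>> play_rows(
  increments=[
    {"dx":-10,"dy":0,"dz":-1,"twist":0,"grip":20},
    {"dx":-18,"dy":0,"dz":-2,"twist":0,"grip":20},
    {"dx":-24,"dy":0,"dz":-2,"twist":0,"grip":20},
    {"dx":-29,"dy":0,"dz":-2,"twist":0,"grip":20},
    {"dx":-35,"dy":0,"dz":0.5,"twist":0,"grip":20},
    {"dx":-43,"dy":0,"dz":4,"twist":0,"grip":20},
    {"dx":-52,"dy":0,"dz":8,"twist":0,"grip":20},
    {"dx":-61,"dy":0,"dz":12,"twist":0,"grip":20},
    {"dx":-70,"dy":0,"dz":15.5,"twist":0,"grip":20},
    {"dx":-79,"dy":0,"dz":19.5,"twist":0,"grip":20},
  ],
)

```text
time: 12.07
position: [0.4977, 0.1672, 0.0257]
orientation: [[-0.919, 0.0, -0.395], [0.395, -0.0, -0.919], [-0.0, -1.0, 0.0]]
ft_force: [-0.4, -0.2, -0.0]
grip_width: 0.232
```

>>> play_rows(
  increments=[
    {"dx":-9,"dy":0,"dz":4,"twist":0,"grip":20},
    {"dx":-18,"dy":0,"dz":7.5,"twist":0,"grip":20},
    {"dx":-27,"dy":0,"dz":11.5,"twist":0,"grip":20},
    {"dx":-36,"dy":0,"dz":15,"twist":0,"grip":20},
    {"dx":-45,"dy":0,"dz":19,"twist":0,"grip":20},
    {"dx":-54,"dy":0,"dz":23,"twist":0,"grip":20},
    {"dx":-60,"dy":0,"dz":25.5,"twist":0,"grip":20},
    {"dx":-62,"dy":0,"dz":26,"twist":0,"grip":20},
  ],
)

```text
time: 12.73
position: [0.5446, 0.1185, 0.0256]
orientation: [[-0.918, 0.0, -0.396], [0.396, -0.0, -0.918], [-0.0, -1.0, 0.0]]
ft_force: [-0.3, -0.1, 0.4]
grip_width: 0.224
```

```bash
python3 - <<'E'
from h import *
b=optics.get_image('scene');f=b['frame']
p=bot.get_state()['position'];print(p)
for o in caps(b):print(*o)
cv2.imwrite('pics/c4.png',cv2.resize(f[130:280,180:380],(800,600)))
E
```

```text
[0.54443787 0.11881524 0.02556708]
red [0.662 0.03 ] 138 [227.6 218.2]
red [0.574 0.116] 145 [278.3 226.8]
red [0.691 0.074] 146 [225.  232.5]
blue [ 0.502 -0.215] 58 [238.9 154.6]
turq [0.419 0.132] 112 [335.6 210.7]
black [0.473 0.042] 70 [296.4 197.9]
black [0.575 0.225] 195 [304.6 255.5]
black [0.604 0.281] 269 [308.4 277.4]
```

View pics/c4.png

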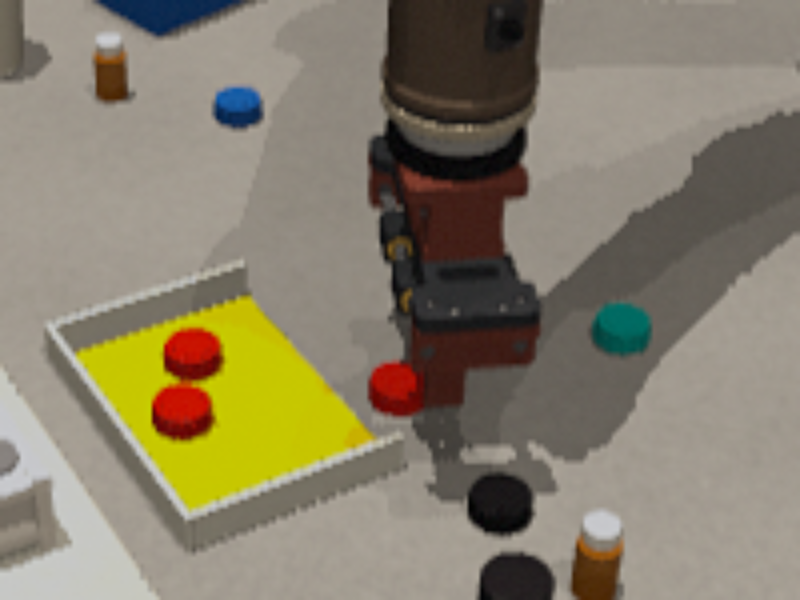

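The third cap is cradled at (396,388), outside the opening and clear of the side wall; the other two are inside. Pushing straight in.

>>> play_rows(
  increments=[
    {"dx":-7,"dy":0,"dz":-3,"twist":0,"grip":20},
    {"dx":-16,"dy":0,"dz":-7,"twist":0,"grip":20},
    {"dx":-25,"dy":0,"dz":-11,"twist":0,"grip":20},
    {"dx":-34,"dy":0,"dz":-14.5,"twist":0,"grip":20},
    {"dx":-43,"dy":0,"dz":-18.5,"twist":0,"grip":20},
    {"dx":-52,"dy":0,"dz":-22,"twist":0,"grip":20},
    {"dx":-61,"dy":0,"dz":-26,"twist":0,"grip":20},
    {"dx":-70,"dy":0,"dz":-30,"twist":0,"grip":20},
    {"dx":-78,"dy":0,"dz":-33.5,"twist":0,"grip":20},
    {"dx":-83,"dy":0,"dz":-35.5,"twist":0,"grip":20},
  ],
)

```text
time: 13.62
position: [0.6353, 0.1198, 0.0255]
orientation: [[-0.919, 0.0, -0.394], [0.394, 0.0, -0.919], [-0.0, -1.0, -0.0]]
ft_force: [-0.0, -0.6, -0.4]
grip_width: 0.228
```

>>> play_rows(
  increments=[
    {"dx":-2,"dy":0,"dz":-1,"twist":0,"grip":20},
    {"dx":-2,"dy":0,"dz":-1,"twist":0,"grip":20},
    {"dx":4,"dy":0,"dz":2,"twist":0,"grip":20},
    {"dx":14,"dy":0,"dz":6,"twist":0,"grip":20},
    {"dx":32,"dy":-10,"dz":14,"twist":0,"grip":20},
    {"dx":58,"dy":-30,"dz":25,"twist":0,"grip":20},
    {"dx":85,"dy":-55,"dz":36,"twist":0,"grip":20},
    {"dx":112,"dy":-85,"dz":48,"twist":0,"grip":20},
    {"dx":125,"dy":-110,"dz":54,"twist":0,"grip":20},
    {"dx":130,"dy":-120,"dz":56,"twist":0,"grip":20},
  ],
)

```text
time: 14.45
position: [0.4902, 0.1199, 0.1487]
orientation: [[-0.92, 0.003, -0.393], [0.393, -0.0, -0.92], [-0.002, -1.0, -0.001]]
ft_force: [0.5, 0.2, 0.2]
grip_width: 0.229
```

>>> play_rows(
  increments=[
    {"dx":0,"dy":-10,"dz":20,"twist":0,"grip":20},
    {"dx":0,"dy":-20,"dz":50,"twist":0,"grip":20},
    {"dx":0,"dy":-30,"dz":80,"twist":0,"grip":20},
    {"dx":0,"dy":-40,"dz":110,"twist":0,"grip":20},
    {"dx":0,"dy":-40,"dz":120,"twist":0,"grip":20},
    {"dx":0,"dy":-40,"dz":120,"twist":0,"grip":20},
    {"dx":0,"dy":-40,"dz":120,"twist":0,"grip":20},
  ],
)

```text
time: 15.03
position: [0.4452, 0.0095, 0.1854]
orientation: [[-0.919, 0.0, -0.395], [0.395, 0.0, -0.919], [-0.0, -1.0, -0.0]]
ft_force: [0.1, 0.9, -0.1]
grip_width: 0.227
```

```bash
python3 - <<'E'
from h import *
a=optics.get_image('top');b=optics.get_image('scene')
for o in caps(a):print(*o)
print(bot.get_state()['position'],bot.get_state()['time'])
cv2.imwrite('pics/c5.png',np.hstack([cv2.resize(a['frame'][80:280,100:300],(400,400)),cv2.resize(b['frame'][130:280,180:330],(400,400))]))
E
```

```text
red [0.685 0.065] 105 [222.9 138.4]
red [0.658 0.11 ] 109 [205.6 148.6]
red [0.657 0.022] 103 [239.2 149.2]
blue [ 0.5   -0.216] 124 [331.4 209.4]
turq [0.414 0.136] 51 [194.3 242.9]
black [0.566 0.215] 63 [164.7 183.7]
black [ 0.458 -0.059] 131 [270.5 225.6]
black [ 0.443 -0.367] 195 [390.5 231.6]
black [0.43  0.129] 54 [197.1 236.6]
[0.44537178 0.01070881 0.18518458] 15.1333
```

View pics/c5.png

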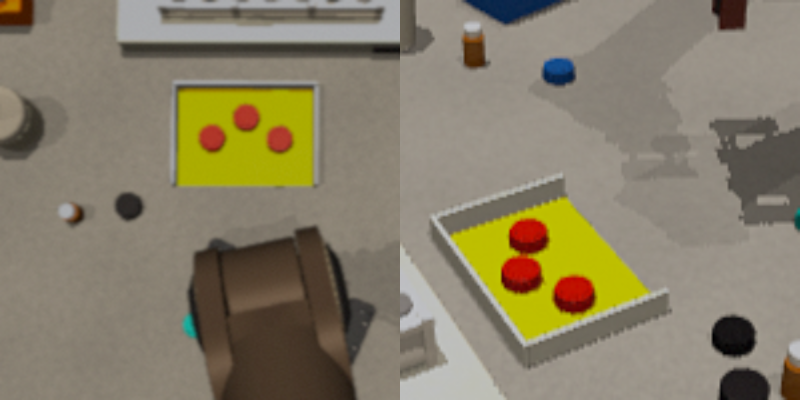

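The final view shows all three red caps well inside the tray, at (212,138), (246,118) and (280,139) in the left half. The arm is raised clear, and the blue, black and turquoise caps and the vials are in place.

```bash
python3 -c "
from station import bot
print(bot.hand_in())"
```

```text
the job is handed in; nothing more can be done
None
```

I slid the three loose red caps one at a time into the tray through its open side, cradling each against two slightly open fingertips. I handed the job in at about 15 s of the 72 s allowed.

In the last top view the caps lie at about (0.685, 0.065), (0.657, 0.022) and (0.658, 0.110) m. Each is at least about 25 mm inside the tray's edges. The blue cap measured exactly where it started.

- **Partly hidden caps:** in that view the arm partly hid the turquoise cap, and the black cap showed only partly in the colour mask. Their final readings differ from the first by up to 9 mm and 2 mm. A scene picture from before the last push showed no shift in either cap or in vial1, compared with earlier ones.
- **Other labware:** I did not re-measure vial2, the bottle, the beaker or the tip box. The fingertips never came near them.
- **Forces:** wrist force read under about 1 N at the end of every move.
- **Refused call:** my first move call failed validation and did not move the arm. I re-sent it with every field filled in.

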